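# Level a rocking draining stand with its two front leveling screws

### The job

The draining stand droops to the front and rocks. Turn the two red knobs of its front leveling screws (clockwise lowers a foot) until the deck is level and all four feet carry weight, so that it no longer rocks; then let go. Do not drag the stand about, upset the cups and their rack on it, or disturb the other things on the bench.

Things in the scene. Friction and masses are not known exactly. Their poses are not given: they have to be found in the camera images.
- stand: draining stand: aluminium deck 260 (its x) by 300 mm (its y), top face 55 mm above the origin; 3 to 4 kg with its load. Origin under the deck's middle, in the plane of the unloaded rear feet; x to the rear, y to the left, z normal to the deck. Feet at x = +-100, y = +-120 mm. At first it droops to the front by about 1 to 2 degrees, on both rear feet and only one front foot, left or right
- knob_left_center (a point): centre (half-way up) of the left front screw's red round knob: 44 mm wide, 28 mm tall, at x = -100, y = +120 mm on the stand, 84 mm above its origin (knob top 98, underside 70 mm); upright axis. The knob turns but does not rise. Clockwise from above runs its foot down 2 mm per rad. Stiff (0.1 N m), stays where left; 0.8 to 4.5 rad are needed, more than enough travel is there
- knob_right_center (a point): the same for the right front screw, y = -120 mm on the stand. Which front foot hangs cannot be told from the deck's pose: over the loaded foot a 9 N push down on the knob sinks it about 1 mm at most; over the hanging one 4 to 6 N tips the deck until the foot meets its puck, and 9 N sinks the knob by the gap (1 to 5 mm) plus some 0.7 mm
- front_foot_left: black rubber screw foot under the left knob, a disc 36 mm wide, 8 mm tall; origin at the centre of its underside; springy, gives 1 mm per 8 N. It stands on, or hangs over, a black puck 64 mm wide lying on the bench, worn to an unknown thickness of 2 to 8 mm
- front_foot_right: the same under the right knob, over its own puck, worn to another unknown thickness of 2 to 8 mm. The front feet together carry about 11 to 16 N; well shared, each carries half
- rear_foot_left: hard rear left foot, 32 mm wide, on the bench, not adjustable; origin at the centre of its underside
- rear_foot_right: the same, rear right. Once all feet touch, running one front foot 1 mm further down (0.5 rad) loads it by about 4 N and relieves the other front foot by about 3 N
- cup_rack: green plastic rack 100 by 250 mm, 50 mm tall, standing on the stand's rear half; origin under its centre
- cup_0: white cup 66 mm wide, 80 mm tall, standing in the rack (right), its top about 140 mm above the stand's origin; origin under its centre
- cup_1: white cup 66 mm wide, 80 mm tall, standing in the rack (middle), its top about 140 mm above the stand's origin; origin under its centre
- cup_2: white cup 66 mm wide, 80 mm tall, standing in the rack (left), its top about 140 mm above the stand's origin; origin under its centre
- spray_bottle: bystander, leave alone: blue round spray-cleaner bottle with red cap, 68 mm wide, 190 mm tall; origin under its centre
- mug: bystander, leave alone: blue mug, 80 mm wide, 90 mm tall; origin under its centre
- bowl: bystander, leave alone: white bowl, 140 mm wide, 55 mm tall; origin under its centre
- brush: bystander, leave alone: washing-up brush lying on the bench, about 200 mm long; origin under its middle
- scouring_disc: bystander, leave alone: green round scouring disc, 90 mm wide, 20 mm tall; origin under its centre
There are look-alikes about, which are no part of the job. What is shaped like the cup_0 but pink is not meant.

How it is judged:
By the outcome, as a careful person would: the job done as asked, in the order asked, and still so for the second after the job is handed in, with the robot touching nothing.
It also fails if it takes over 72 s, if anything falls off the work surface, if the arm or the gripper's body presses on something with over 40 N, if the wrist force passes 120 N, or if a joint passes its speed limit or range.

### The arm

A 7-joint arm with a two-finger parallel gripper is mounted at the origin on the work surface. World frame = base frame: x ahead of the robot, y to its left, z up, the work surface at z = 0. Lengths are in mm, angles in rad, forces in N, time in s.
With the tool pointing down it reaches from about 400 to 850 mm from the base axis. Payload 4.5 kg.
Tool frame: the origin (TCP) lies at the centre of the arm's flange, where the gripper is bolted on; the fingertips stand 166 mm ahead of it and the grasp point (between the pads) lies 147 mm ahead of it; z points along the fingers, y is the direction in which the jaws open and shut (so a half turn about z gives the same grasp; the last joint's range is limited). The gripper opens to 88 mm and grips with 3 to 60 N. Pads are 18 mm wide; open, the fingers measure 123 mm over their backs; the gripper's body (75 mm by 187 mm) begins 45 mm behind the grasp point.
Start: joints at [1.224, 0.689, -0.195, 1.565, 0.157, 0.902, -0.215], TCP at [232.313, -580.231, 404.743] pointing down, gripper open.
Joint ranges: [-3.01, 3.01], [-0.46, 2.08], [-1.47, 1.51], [0.13, 2.56], [-1, 4.14], [0.04, 2.09], [-2.66, 2.66]. Speed limits (rad/s): [2.57, 2.57, 3.14, 3.14, 3.14, 3.14, 3.14].

### API

Orientations are given as a 3x3 rotation matrix whose columns are the frame's x, y, z axes.
In Python, from workcell import get_obs, get_image, calibration, sign_off gives the robot as it stands.
- The arm moves only by the shell command python3 -m creep 'ROWS' [OPENING]. ROWS is JSON, a list that holds one entry, the list of rows, each a list of 4 numbers: the shift along the world's x, y, z in mm, then the turn about the world's z in degrees. In form: [[[tx, ty, tz, yaw], ...]]. A call has 1 to 12 rows; each row is the pose to reach, as a shift and turn from the pose commanded when the call began; what a row does not reach only later rows make up. A row lasts 1/8 s, in which the tool goes at most 62.5 mm and 10.7 degrees, less where a joint would pass 70% of its speed; a pose out of reach is approached as far as the arm can. A call with a gripper value outside its range is refused whole. OPENING is the closure, from -1 (fully open) to 1 (shut), so that 0 is half open, set as the call begins (- or left out, the last holds). The fingers move at their own pace and stop on an object; the grip force is fixed at half the most. Time passes only in rows, so rows that repeat a pose let the fingers close. It gives the time, the measured TCP pose, the force and the opening at its end, in the units of the state.
- get_obs(): the state, without advancing time (a new reading comes with each control period).
- get_image(name): name is "scene" or "top" or "wrist"; returns the picture (480x640x3 uint8, red, green, blue); there is no depth.
- calibration(name): a dict with "fovy" (degrees; the focal length in pixels is half the picture's height over the tangent of half this angle, whatever the lens; pixels are square), "cx", "cy" (the principal point, pixels), "rvec" (rotation vector, rad) and "tvec" (3), from world to camera coordinates, as OpenCV has them. Camera axes: x right, y down, z forward; pixel columns grow to the right and rows downward; lengths in mm; the calibration is good to about 2 mm. The wrist camera is an equidistant fisheye: a pixel r from the principal point sees the ray r / f radians off the axis. A picture is of the moment at which its call begins: read the wrist's pose just before it. calibration takes no time and is no camera call; for the wrist camera it gives the pose at the moment of the call.
- sign_off(): hands the job in, once; it reports no verdict.
The state is a dict: "time_s": time; "q": joint angles; "qvel": joint speeds; "joint_torque": joint torques, N m; "position": TCP position; "ee_rot": TCP orientation; "wrist_force": force on the tool from outside, world axes, zero at the start; "torque": the same for the moment, N m; "finger_gap": opening from 0.0 (shut) to 1.0 (fully open).
Only numpy, scipy, OpenCV 4.12 (cv2) and the standard library are available. Lean on these libraries where they do the work, as an engineer would, in place of code of your own. Each camera call takes 0.05 s, during which the arm holds its last target. There are 200 camera calls.

## Working session

There is one attempt and no reset: what is moved stays moved. The work goes in short steps, Python scripts to look and compute and a shell command to move; the robot and the scene stay as the last step left them, time stands still between calls to the robot, and variables do not carry over. Pictures are saved under pics/ and viewed, about 8 in all and at most 12, crops included, and the job is handed in when it is done.

```bash
mkdir -p pics; ls
python3 - <<'E'
from workcell import *
import cv2
for n in ("scene","top"):
    cv2.imwrite(f"pics/{n}0.png",get_image(n)[:,:,::-1]); print(n,calibration(n))
o=get_obs();print(o)
E
```

```text
pics
scene {'fovy': 55.27142240742485, 'cx': 327.73194758027836, 'cy': 244.00220930049974, 'rvec': array([ 1.24297775,  2.53809165, -0.66436721]), 'tvec': array([ 353.47374426, -357.13182412, 1361.44940353])}
top {'fovy': 57.48712408806718, 'cx': 320.9683653806744, 'cy': 236.18171334550337, 'rvec': array([ 2.17314378, -2.16549459,  0.08447009]), 'tvec': array([   6.33176947,  606.32711623, 1079.46188282])}
{'time_s': 0.1, 'q': array([ 1.2238124 ,  0.68992289, -0.1944917 ,  1.56622218,  0.1573337 ,
        0.90251718, -0.21507122]), 'qvel': array([ 0.00021456, -0.00350623,  0.00078332, -0.00269739, -0.00025666,
        0.00086518,  0.00025493]), 'joint_torque': array([-3.52036179e-03, -5.28498244e+01, -1.27179433e+00, -1.53837222e+01,
       -5.26128849e-02,  1.94340952e-03,  3.52704114e-05]), 'position': array([ 232.13474793, -579.98046494,  403.97983648]), 'ee_rot': array([[ 9.28335634e-01,  3.71742317e-01, -7.74335161e-04],
       [ 3.71743087e-01, -9.28334457e-01,  1.48795726e-03],
       [-1.65705334e-04, -1.66917749e-03, -9.99998593e-01]]), 'wrist_force': array([ 0.07744667, -0.07027654, -0.19652852]), 'torque': array([ 0.02662468, -0.03628028,  0.05560865]), 'finger_gap': 0.998715399270175}
```

View pics/scene0.png

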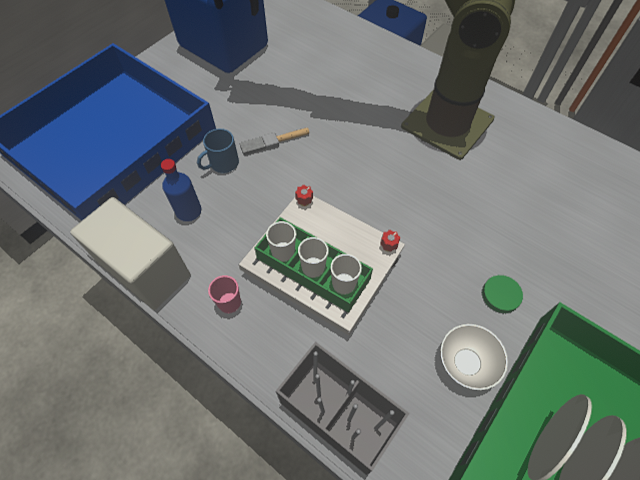

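View pics/top0.png

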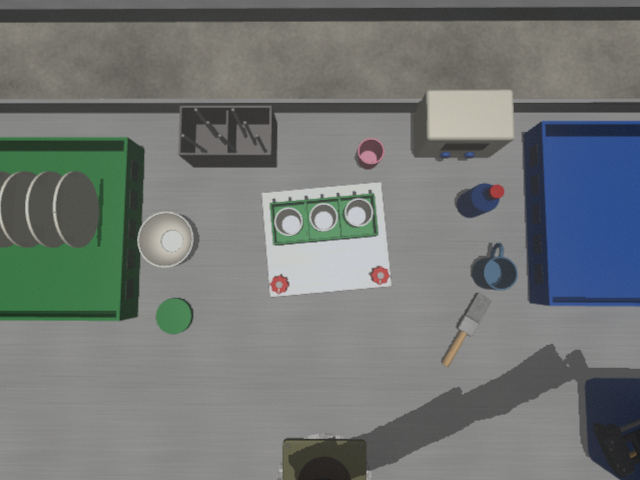

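The scene picture shows the stand's red knobs at about (304,195) for right and (390,240) for left. The top picture shows left at (280,284) and right at (380,275). The red cap at (497,191) in the top view belongs to the bottle, and the pink cup at (370,152) is a decoy. Next I triangulate the knobs and the stand's yaw.

```bash
cat > h.py <<'E'
import numpy as np,cv2
from workcell import *
def cam(n):
    c=calibration(n);R=cv2.Rodrigues(np.array(c["rvec"]))[0];f=240/np.tan(np.radians(c["fovy"]/2))
    return R,np.array(c["tvec"]),np.array([[f,0,c["cx"]],[0,f,c["cy"]],[0,0,1]])
def ray(n,p):
    R,t,K=cam(n);return -R.T@t,R.T@np.linalg.inv(K)@[p[0],p[1],1]
def onz(n,p,z):
    o,d=ray(n,p);return o+d*(z-o[2])/d[2]
def blobs(n,lo=15):
    im=cv2.imread(f"pics/{n}0.png");b,g,r=[im[:,:,i].astype(int) for i in range(3)]
    m=((r>90)&(r>2.2*g)&(r>2.2*b)).astype(np.uint8)
    m=cv2.morphologyEx(m,cv2.MORPH_CLOSE,np.ones((7,7)))
    k,_,s,c=cv2.connectedComponentsWithStats(m)
    return [(c[i],s[i]) for i in range(1,k) if s[i][4]>lo]
E
python3 - <<'E'
from h import *
for n in("scene","top"):
    for c,s in blobs(n): print(n,c.round(1),s,[onz(n,c,z).round(1)[:2].tolist() for z in (80,88)])
def tri(ps,pt):
    P=[cam(n)[2]@np.c_[cam(n)[0],cam(n)[1]] for n in("scene","top")]
    X=cv2.triangulatePoints(*P,np.array(ps,float),np.array(pt,float))[:,0];return X[:3]/X[3]
for a in blobs("scene"):
  for b in blobs("top"):
    X=tri(a[0],b[0])
    if 60<X[2]<250: print(a[0].round(),b[0].round(),X.round(1))
im=cv2.imread("pics/top0.png");c=cv2.resize(im[170:310,250:400],None,fx=4,fy=4,interpolation=2)
im=cv2.imread("pics/scene0.png");d=cv2.resize(im[170:340,230:415],None,fx=3,fy=3,interpolation=2)
cv2.imwrite("pics/crop1.png",c)
E
```

```text
scene [167.3 164.1] [161 159  14  11 118] [[646.8, -466.3], [649.9, -459.6]]
scene [303.5 192. ] [296 185  17  14 159] [[500.1, -137.9], [504.4, -134.0]]
scene [390.6 237.8] [382 230  18  16 188] [[476.7, 105.1], [481.3, 106.9]]
top [496.6 191. ] [490 185  14  13 136] [[712.5, -416.6], [710.9, -413.5]]
top [274.9 285.3] [272 280  10  11  35] [[483.6, 117.4], [483.7, 116.4]]
[167. 164.] [497. 191.] [ 690.3 -372.5  191.6]
[391. 238.] [275. 285.] [485.9 112.1  99.3]
```

View pics/crop1.png

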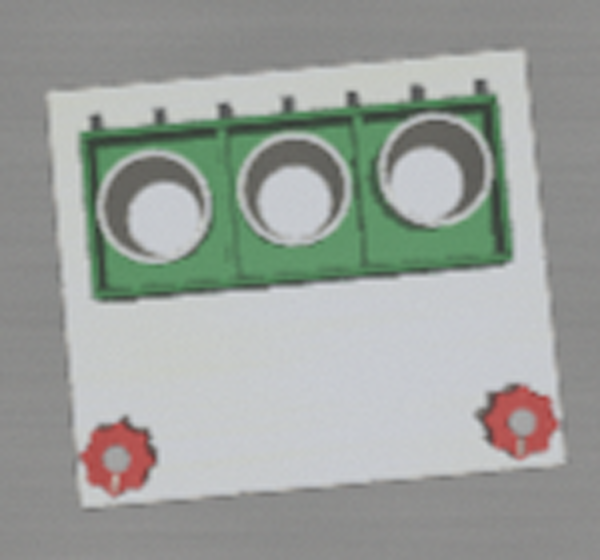

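The crop shows the lobed red knobs with grey hubs. The left hub is at top-view pixel (279.2,284.5) and the right hub at (380.5,275.5). All three white cups stand in the rack.

```bash
python3 - <<'E'
from h import *
L=onz("top",(279.2,284.5),93);R=onz("top",(380.5,275.5),93)
print(L,R,np.linalg.norm(L-R),"yaw",np.degrees(np.arctan2(-(L-R)[0],(L-R)[1])))
print(onz("scene",(390.6,237.8),86),onz("scene",(303.5,192),86))
o=get_obs();print(o["position"],np.degrees(np.arctan2(o["ee_rot"][1,0],o["ee_rot"][0,0])))
print("L",L-o["position"],"R",R-o["position"])
E
python3 -m creep '[[[0,0,0,0]]]' 1
```

```text
[485.6658592  105.68442498  93.        ] [ 507.77645532 -132.99863582   93.        ] 239.70498946800217 yaw 5.292535715764169
[480.13672128 106.40164663  86.        ] [ 503.42794088 -134.92181653   86.        ]
[ 232.13474793 -579.98046494  403.97983648] 21.82315849424399
L [ 253.53111126  685.66488993 -310.97983648] R [ 275.64170739  446.98182912 -310.97983648]
time_s: 0.22
position: [232.2, -580.1, 404.3]
ee_rot: [[0.928, 0.372, -0.0], [0.372, -0.928, 0.001], [-0.0, -0.001, -1.0]]
wrist_force: [0.2, 0.0, 1.0]
finger_gap: 0.906
```

```bash
python3 -m creep '[[[30,50,0,0],[60,100,0,0],[92,150,0,0],[122,200,0,0],[153,250,0,0],[184,300,0,0],[214,350,0,0],[245,400,0,0],[274,446,0,0],[274,446,-50,0],[274,446,-90,0],[274,446,-116,0]]]'
python3 -m creep '[[[0,0,0,0],[0,0,0,0]]]'
python3 - <<'E'
from h import *
c=calibration("wrist");print(c);o=get_obs();print(o["position"],o["wrist_force"])
cv2.imwrite("pics/w1.png",get_image("wrist")[:,:,::-1])
E
```

```text
time_s: 1.72
position: [506.0, -133.9, 287.0]
ee_rot: [[0.928, 0.372, -0.002], [0.372, -0.928, 0.0], [-0.002, -0.001, -1.0]]
wrist_force: [-0.2, -0.2, 0.3]
finger_gap: 0.004
time_s: 1.98
position: [506.8, -134.3, 289.6]
ee_rot: [[0.928, 0.372, 0.002], [0.372, -0.928, -0.0], [0.001, 0.001, -1.0]]
wrist_force: [0.1, -0.1, -0.1]
finger_gap: 0.004
{'fovy': 65.70646984690485, 'cx': 315.47568092394556, 'cy': 236.96967523342443, 'rvec': array([-2.38358058,  1.61504757,  0.24599284]), 'tvec': array([-312.71376525,  393.98323936,  406.14387571])}
[ 506.76230689 -134.31504971  289.58779276] [ 0.10964818 -0.09187409 -0.08088418]
```

View pics/w1.png

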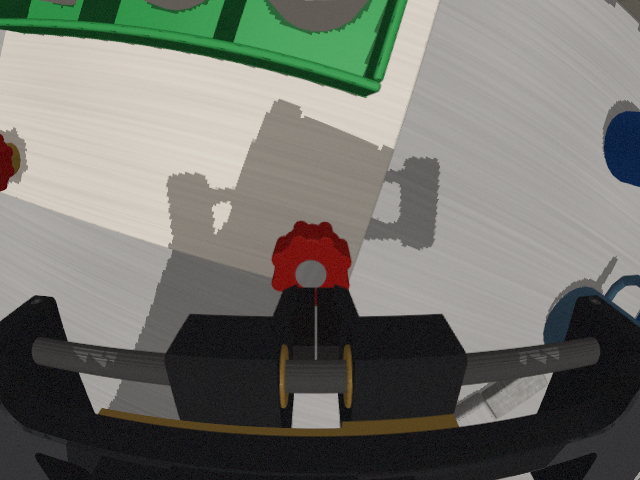

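The wrist picture shows the right knob's hub at (311,274), just beyond the closed fingertips, with the rack above and clear of them.

```bash
cat >> h.py <<'E'
def wray(p,c):
    f=240/np.tan(np.radians(c["fovy"]/2));u=np.array([p[0]-c["cx"],p[1]-c["cy"]]);r=np.hypot(*u);th=r/f
    d=np.r_[np.sin(th)*u/r,np.cos(th)];R=cv2.Rodrigues(np.array(c["rvec"]))[0]
    return -R.T@np.array(c["tvec"]),R.T@d
def wz(p,z,c):
    o,d=wray(p,c);return o+d*(z-o[2])/d[2]
E
python3 - <<'E'
from h import *
c=calibration("wrist")
for z in(91,94,97):print(wz((311,274),z,c))
E
```

```text
[ 506.21932795 -132.13285239   91.        ]
[ 507.41938652 -131.69100376   94.        ]
[ 508.61944509 -131.24915513   97.        ]
```

```bash
f(){ grep -E 'position|force|time'|tr '\n' ' ';echo; }
python3 -m creep '[[[0.5,1.5,-12,0],[0.5,1.5,-23,0],[0.5,1.5,-25,0],[0.5,1.5,-25,0],[0.5,1.5,-25,0]]]'|f
for i in 1 2 3 4 5 6;do :;done
python3 -m creep '[[[0,0,-1,0],[0,0,-1,0]]]'|f
python3 -m creep '[[[0,0,-1,0],[0,0,-1,0]]]'|f
python3 -m creep '[[[0,0,-1,0],[0,0,-1,0]]]'|f
python3 -m creep '[[[0,0,-1,0],[0,0,-1,0]]]'|f
```

```text
time_s: 2.65 position: [506.9, -132.8, 263.9] wrist_force: [0.8, 0.9, -0.5] 
time_s: 2.9 position: [506.8, -132.7, 262.8] wrist_force: [0.4, -0.1, 0.2] 
time_s: 3.15 position: [506.8, -132.7, 261.7] wrist_force: [-0.3, 0.3, -0.4] 
time_s: 3.4 position: [506.8, -132.7, 260.7] wrist_force: [0.5, 0.8, 0.1] 
time_s: 3.65 position: [506.8, -132.7, 259.8] wrist_force: [0.5, -0.2, 1.5]
```

```bash
f(){ grep -E 'position|force|time'|tr '\n' ' ';echo; }
python3 -m creep '[[[0,0,-0.5,0],[0,0,-0.5,0],[0,0,-0.5,0]]]'|f
python3 -m creep '[[[0,0,-0.5,0],[0,0,-0.5,0],[0,0,-0.5,0]]]'|f
python3 -m creep '[[[0,0,-0.5,0],[0,0,-0.5,0],[0,0,-0.5,0]]]'|f
```

```text
time_s: 4.03 position: [506.7, -132.8, 259.4] wrist_force: [-1.6, -0.3, 3.5] 
time_s: 4.4 position: [506.6, -132.9, 258.9] wrist_force: [-2.5, -0.4, 6.0] 
time_s: 4.78 position: [506.4, -133.0, 258.4] wrist_force: [-1.4, -0.8, 5.7]
```

```bash
f(){ grep -E 'position|force|time'|tr '\n' ' ';echo; }
python3 -m creep '[[[0,0,-1,0],[0,0,-1,0],[0,0,-1,0]]]'|f
python3 -m creep '[[[0,0,-0.5,0],[0,0,-0.5,0],[0,0,-0.5,0]]]'|f
```

```text
time_s: 5.15 position: [506.3, -133.2, 257.8] wrist_force: [-2.1, -0.7, 9.7] 
time_s: 5.52 position: [506.2, -133.3, 257.5] wrist_force: [-3.9, -0.8, 12.7]
```

```bash
f(){ grep -E 'position|force|time'|tr '\n' ' ';echo; }
python3 -m creep '[[[0,0,30,0],[-6,60,30,0],[-11,119,30,0],[-17,178,30,0],[-22,238.5,30,0],[-22,238.5,12,0],[-22,238.5,6,0],[-22,238.5,6,0],[-22,238.5,6,0]]]'|f
python3 -m creep '[[[0,0,-1.5,0],[0,0,-1.5,0]]]'|f
python3 -m creep '[[[0,0,-1,0],[0,0,-1,0],[0,0,-1,0]]]'|f
python3 -m creep '[[[0,0,-0.5,0],[0,0,-0.5,0],[0,0,-0.5,0]]]'|f
python3 -m creep '[[[0,0,-0.5,0],[0,0,-0.5,0],[0,0,-0.5,0]]]'|f
```

```text
time_s: 6.65 position: [485.1, 104.7, 263.0] wrist_force: [0.0, -0.0, -0.4] 
time_s: 6.9 position: [484.9, 105.4, 261.4] wrist_force: [0.5, -0.0, 0.1] 
time_s: 7.28 position: [484.8, 105.8, 260.2] wrist_force: [-0.1, -0.6, -0.5] 
time_s: 7.65 position: [484.8, 105.8, 259.8] wrist_force: [-0.5, 0.6, 1.8] 
time_s: 8.02 position: [484.7, 105.8, 259.4] wrist_force: [-1.4, 1.6, 5.0]
```

Run:
```python
from h import *
o=get_obs();print(o["position"],o["wrist_force"])
cv2.imwrite("pics/w2.png",get_image("wrist")[:,:,::-1])
```

```text
[484.68529545 105.79739803 259.3764835 ] [-1.38204938  1.55717062  4.98079286]
```

View pics/w2.png

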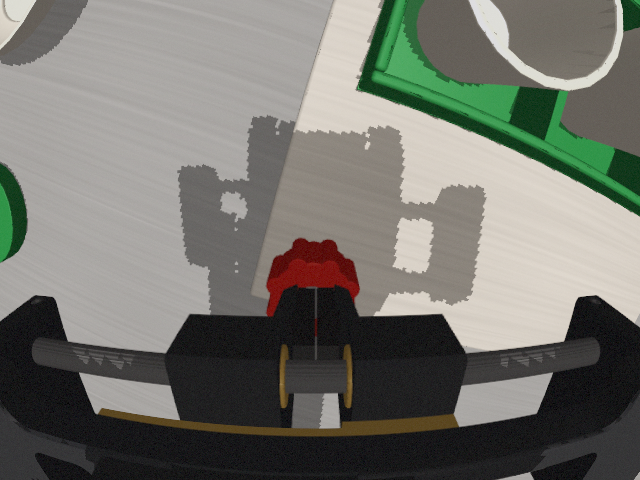

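The wrist picture shows the fingertips resting about centrally on the left knob (tips near (316,300)). I continue the push to 9 N.

```bash
f(){ grep -E 'position|force|time'|tr '\n' ' ';echo; }
python3 -m creep '[[[0,0,-0.5,0],[0,0,-0.5,0],[0,0,-0.5,0]]]'|f
python3 -m creep '[[[0,0,-0.5,0],[0,0,-0.5,0],[0,0,-0.5,0]]]'|f
```

```text
time_s: 8.45 position: [484.6, 105.8, 259.0] wrist_force: [-1.1, -0.5, 6.7] 
time_s: 8.82 position: [484.5, 105.8, 258.8] wrist_force: [-3.2, 0.1, 10.2]
```

The right knob sinks about 2.1 mm at 9 N and the left about 1.1 mm. So the right foot hangs, with a gap of about 1.4 mm, and the left is loaded. Both knob tops are at about 94 mm, so the droop is about 4 mm.

```bash
python3 -m creep '[[[0.5,0,20,0],[0.5,0,42,0],[0.5,0,42,0],[0.5,0,42,0],[0.5,0,42,0]]]' -1
python3 - <<'E'
from h import *
c=calibration("wrist");o=get_obs();print(o["position"],o["q"].round(3))
im=get_image("wrist")[:,:,::-1];cv2.imwrite("pics/w3.png",im)
hsv=cv2.cvtColor(im[180:330,230:400].copy(),cv2.COLOR_BGR2HSV)
h,s,v=cv2.split(hsv);m=(((h<8)|(h>172))&(s>120)&(v>60)).astype(np.uint8)
n,l,st,ce=cv2.connectedComponentsWithStats(m);print(st[1:][st[1:,4]>50]+[230,180,0,0,0])
cv2.imwrite("pics/w3c.png",cv2.resize(im[160:340,200:440],None,fx=3,fy=3))
E
```

```text
time_s: 9.45
position: [485.1, 105.7, 299.4]
ee_rot: [[0.928, 0.372, -0.001], [0.372, -0.928, -0.001], [-0.001, -0.0, -1.0]]
wrist_force: [0.1, -0.3, -0.5]
finger_gap: 0.548
[485.0823922  105.70829745 299.41370167] [-0.292  0.699 -0.025  2.049  0.042  0.396 -1.54 ]
[[ 275  218   76   84 4095]]
```

View pics/w3c.png

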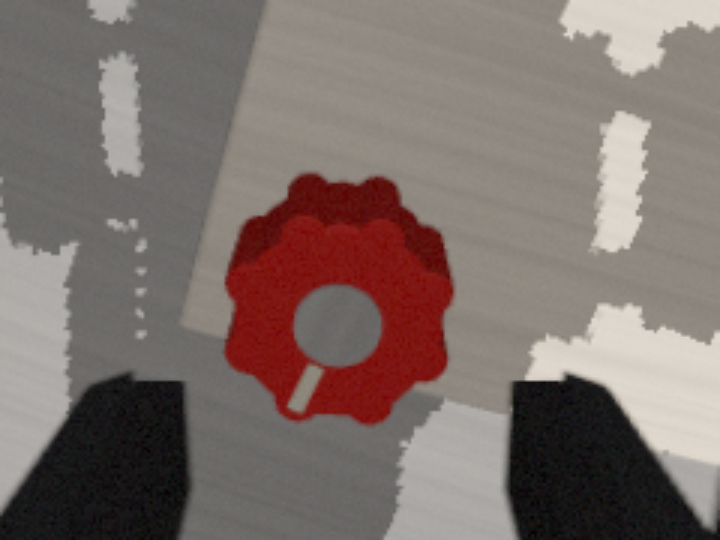

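The crop shows the left knob's hub at wrist pixel (312.7,268.3), with the pointer mark at lower left. The open fingers straddle it, with their mid-line at x≈316.

Run:
```python
from h import *
c=calibration("wrist");o=get_obs();print(wz((312.7,268.3),94,c),o["position"])
print(wz((316,268.3),94,c))
```

```text
[484.57014162 107.38356307  94.        ] [485.10540248 105.74686716 299.46247138]
[485.23103699 105.72992273  94.        ]
```

```bash
python3 -m creep '[[[-0.3,1.3,0,0],[-0.3,1.3,-30,0],[-0.3,1.3,-55,0],[-0.3,1.3,-69,0],[-0.3,1.3,-69,0],[-0.3,1.3,-69,0]]]' -1
python3 -m creep '[[[0,0,0,0],[0,0,0,0],[0,0,0,0],[0,0,0,0],[0,0,0,0],[0,0,0,0]]]' 1
```

```text
time_s: 10.25
position: [485.3, 107.1, 231.8]
ee_rot: [[0.928, 0.372, 0.001], [0.372, -0.928, 0.0], [0.001, 0.0, -1.0]]
wrist_force: [-0.0, -0.8, 0.7]
finger_gap: 1.0
time_s: 11.0
position: [484.9, 107.3, 231.2]
ee_rot: [[0.928, 0.372, -0.0], [0.372, -0.928, 0.0], [-0.0, -0.0, -1.0]]
wrist_force: [-0.6, 1.1, 0.8]
finger_gap: 0.492
```

```bash
python3 -m creep '[[[0,0,0.3,-9],[0,0,0.6,-18],[0,0,0.9,-27],[0,0,1.2,-36],[0,0,1.5,-45],[0,0,1.8,-54],[0,0,2.1,-63],[0,0,2.5,-72],[0,0,2.8,-81],[0,0,3.1,-90],[0,0,3.1,-90],[0,0,3.1,-90]]]'
python3 -m creep '[[[0,0,0,0],[0,0,0,0],[0,0,0,0],[0,0,0,0],[0,0,0,0]]]' -1
python3 -m creep '[[[0,0,30,0],[0,0,60,0],[0,0,66,0],[0,0,66,0],[0,0,66,0]]]'
python3 - <<'E'
from h import *
o=get_obs();print(o["position"],o["q"].round(3))
im=get_image("wrist")[:,:,::-1]
cv2.imwrite("pics/w4c.png",cv2.resize(im[160:340,200:440],None,fx=3,fy=3))
E
```

```text
time_s: 12.5
position: [486.3, 108.9, 234.5]
ee_rot: [[0.376, -0.927, 0.003], [-0.927, -0.376, 0.002], [-0.001, -0.004, -1.0]]
wrist_force: [2.6, 5.4, -2.5]
finger_gap: 0.491
time_s: 13.12
position: [485.0, 106.9, 234.3]
ee_rot: [[0.372, -0.928, -0.0], [-0.928, -0.372, -0.0], [0.0, 0.0, -1.0]]
wrist_force: [-0.4, -0.8, -0.0]
finger_gap: 0.997
time_s: 13.75
position: [484.7, 107.1, 299.5]
ee_rot: [[0.372, -0.928, -0.002], [-0.928, -0.372, -0.0], [-0.0, 0.002, -1.0]]
wrist_force: [-0.4, -0.8, -0.2]
finger_gap: 1.001
[484.66014509 107.12618492 299.47406125] [-0.537  0.739  0.377  2.061 -0.605  0.451 -2.455]
```

View pics/w4c.png

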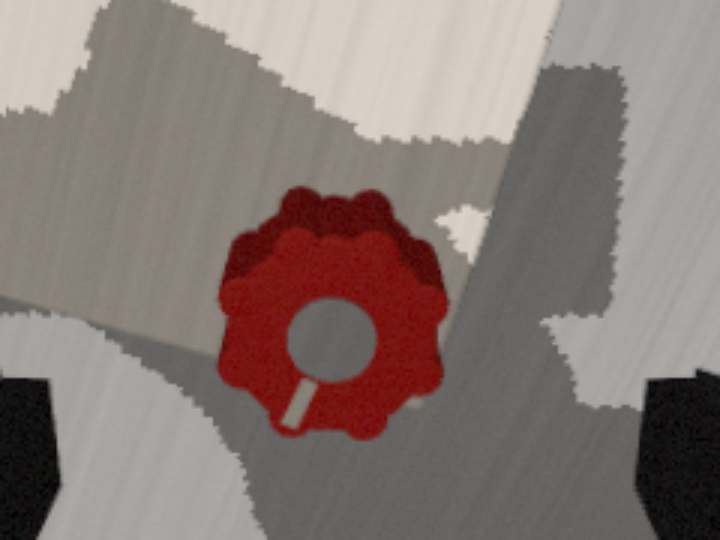

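The mark is at the same place relative to the rotated tool, so the left knob turned with the gripper by the full 90°. Next is the right knob.

```bash
python3 -m creep '[[[2,-22,0,10.5],[4,-44,0,21],[6,-66,0,31],[8,-88,0,42],[10,-110,0,52],[12,-132,0,63],[14,-154,0,73],[16,-176,0,84],[18,-198,0,94],[20,-220,0,105],[22,-239,0,115],[22.4,-239,0,125]]]'
python3 -m creep '[[[0,0,0,10],[0,0,0,20],[0,0,0,30],[0,0,0,40],[0,0,0,50],[0,0,0,60],[0,0,0,70],[0,0,0,70],[0,0,0,70]]]'
python3 - <<'E'
from h import *
c=calibration("wrist");o=get_obs();print(o["position"],o["q"].round(3))
im=get_image("wrist")[:,:,::-1]
cv2.imwrite("pics/w5c.png",cv2.resize(im[160:340,200:440],None,fx=3,fy=3))
for p in((312.7,268.3),(310.7,273.3)):print(wz(p,96,c))
E
```

```text
time_s: 15.3
position: [507.0, -134.1, 299.5]
ee_rot: [[0.546, 0.838, -0.001], [0.838, -0.546, -0.0], [-0.001, -0.001, -1.0]]
wrist_force: [-0.8, 0.1, -0.1]
finger_gap: 0.997
time_s: 16.42
position: [507.3, -132.0, 299.9]
ee_rot: [[-0.597, 0.802, -0.001], [0.802, 0.597, 0.001], [0.001, -0.0, -1.0]]
wrist_force: [0.2, 1.3, 0.2]
finger_gap: 0.998
[ 507.25961224 -132.03347529  299.93364723] [ 0.516  0.777 -0.585  1.951  0.714  0.632  0.104]
[ 503.46255998 -131.3319483    96.        ]
[ 504.32762129 -134.31447932   96.        ]
```

View pics/w5c.png

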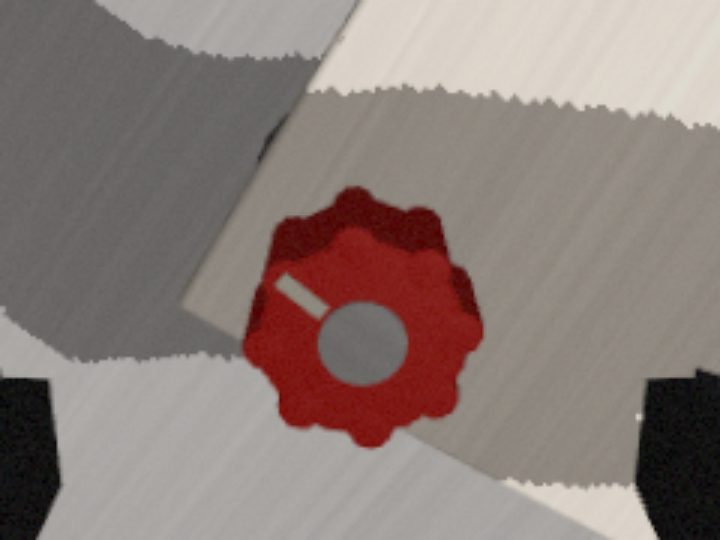

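Run:
```python
from h import *
c=calibration("wrist");o=get_obs();p=o["position"];y=o["ee_rot"][:,1];x=o["ee_rot"][:,0]
for z in (95,96.5,98):
  k=wz((321,274.3),z,c);m=wz((316,274.3),z,c);print(k,"along jaw vs TCP",(k-p)@y,"x",(k-p)@x,"finger mid",(m-p)@y)
```

```text
[ 509.53520751 -131.84186683   95.        ] along jaw vs TCP 1.876567910791316 x -1.308482591349133 finger mid -0.8320299130380778
[ 509.13453041 -131.34055503   96.5       ] along jaw vs TCP 1.8544658404382248 x -0.6663821329386247 finger mid -0.8322197624963914
[ 508.73385332 -130.83924323   98.        ] along jaw vs TCP 1.8323637700851791 x -0.024281674528150343 finger mid -0.832409611954688
```

```bash
python3 -m creep '[[[1.9,1.4,0,0],[1.9,1.4,-30,0],[1.9,1.4,-55,0],[1.9,1.4,-66,0],[1.9,1.4,-66,0],[1.9,1.4,-66,0]]]' -1
python3 -m creep '[[[0,0,0,0],[0,0,0,0],[0,0,0,0],[0,0,0,0],[0,0,0,0],[0,0,0,0]]]' 1
python3 -m creep '[[[0,0,0,-9],[0,0,0,-18],[0,0,0,-28],[0,0,0,-38],[0,0,0,-48],[0,0,0,-58],[0,0,0,-68],[0,0,0,-78],[0,0,0,-87],[0,0,0,-92],[0,0,0,-92]]]'
```

```text
time_s: 17.23
position: [509.7, -130.4, 235.1]
ee_rot: [[-0.599, 0.801, 0.001], [0.801, 0.599, -0.0], [-0.001, 0.001, -1.0]]
wrist_force: [-0.5, -0.9, -0.2]
finger_gap: 0.999
time_s: 17.98
position: [509.5, -130.4, 234.4]
ee_rot: [[-0.599, 0.8, 0.0], [0.8, 0.599, 0.0], [0.0, 0.001, -1.0]]
wrist_force: [0.4, 0.2, -1.0]
finger_gap: 0.493
time_s: 19.35
position: [510.2, -130.5, 234.5]
ee_rot: [[0.821, 0.572, 0.002], [0.572, -0.821, -0.0], [0.002, 0.002, -1.0]]
wrist_force: [3.2, -0.2, -2.2]
finger_gap: 0.491
```

```bash
python3 -m creep '[[[0.5,0,0,-9],[0.5,0,0,-18],[0.5,0,0,-28],[0.5,0,0,-38],[0.5,0,0.2,-48],[0.5,0,0.4,-58],[0.5,0,0.6,-68],[0.5,0,0.8,-78],[0.5,0,1,-87],[0.5,0,1,-92],[0.5,0,1,-92]]]'
python3 -m creep '[[[0,0,0,0],[0,0,0,0],[0,0,0,0],[0,0,0,0],[0,0,0,0]]]' -1
python3 -m creep '[[[0,0,30,0],[0,0,60,0],[0,0,65,0],[0,0,65,0],[0,0,65,0]]]'
python3 - <<'E'
from h import *
c=calibration("wrist");o=get_obs();print(o["position"],o["q"].round(3))
im=get_image("wrist")[:,:,::-1]
cv2.imwrite("pics/w6c.png",cv2.resize(im[160:340,200:440],None,fx=3,fy=3))
E
```

```text
time_s: 20.72
position: [510.5, -131.2, 235.4]
ee_rot: [[0.543, -0.84, 0.002], [-0.84, -0.543, -0.002], [0.002, -0.001, -1.0]]
wrist_force: [2.1, -2.5, -2.3]
finger_gap: 0.49
time_s: 21.35
position: [509.7, -130.5, 235.3]
ee_rot: [[0.542, -0.84, -0.0], [-0.84, -0.542, 0.0], [-0.0, 0.0, -1.0]]
wrist_force: [-1.1, 0.1, 0.1]
finger_gap: 0.998
time_s: 21.98
position: [509.5, -130.3, 299.4]
ee_rot: [[0.542, -0.84, -0.002], [-0.84, -0.542, 0.0], [-0.001, 0.001, -1.0]]
wrist_force: [-0.1, 0.4, -0.8]
finger_gap: 0.998
[ 509.47388332 -130.32697498  299.40039824] [-0.007  0.747  0.284  1.973 -0.424  0.481 -1.984]
```

View pics/w6c.png

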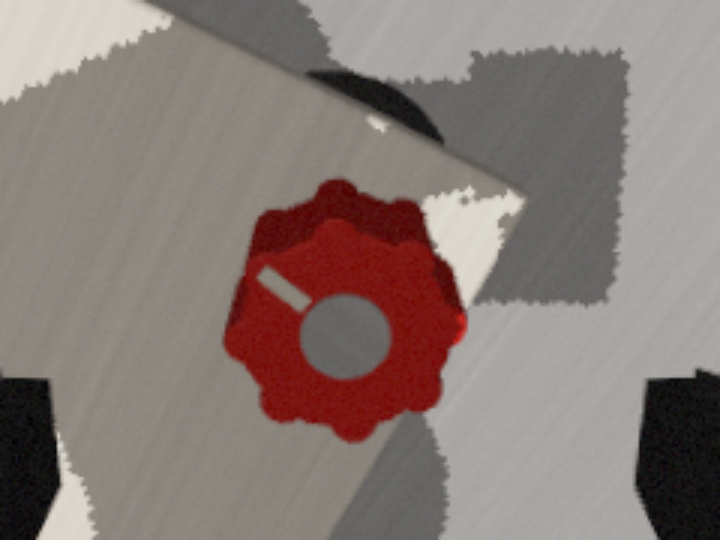

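The pointer kept its place relative to the tool, so the right knob made the full 184°. Now I probe both knob tops with the fingers shut.

```bash
f(){ grep -E 'position|force|time'|tr '\n' ' ';echo; }
python3 -m creep '[[[0,0,0,0],[0,0,-15,0],[0,0,-25,0],[0,0,-33,0],[0,0,-33,0],[0,0,-33,0],[0,0,-33,0]]]' 1|f
python3 -m creep '[[[0,0,-1,0],[0,0,-1.5,0],[0,0,-1.5,0]]]'|f
python3 -m creep '[[[0,0,-0.5,0],[0,0,-0.5,0],[0,0,-0.5,0]]]'|f
python3 -m creep '[[[0,0,-0.5,0],[0,0,-0.5,0],[0,0,-0.5,0]]]'|f
python3 -m creep '[[[0,0,-0.5,0],[0,0,-0.5,0],[0,0,-0.5,0]]]'|f
python3 -m creep '[[[0,0,-0.5,0],[0,0,-0.5,0],[0,0,-0.5,0]]]'|f
python3 -m creep '[[[0,0,-0.5,0],[0,0,-0.5,0],[0,0,-0.5,0]]]'|f
```

```text
time_s: 22.9 position: [509.9, -130.6, 267.7] wrist_force: [0.2, 0.0, 0.5] 
time_s: 23.28 position: [509.8, -130.5, 265.8] wrist_force: [-0.1, 0.2, -0.4] 
time_s: 23.65 position: [509.8, -130.5, 265.3] wrist_force: [0.5, 0.0, 0.1] 
time_s: 24.02 position: [509.8, -130.5, 264.8] wrist_force: [-0.0, -0.0, -0.7] 
time_s: 24.4 position: [509.8, -130.5, 264.4] wrist_force: [-0.4, -0.2, 0.4] 
time_s: 24.78 position: [509.8, -130.6, 263.8] wrist_force: [-1.2, 0.4, 1.0] 
time_s: 25.15 position: [509.8, -130.5, 263.4] wrist_force: [0.3, -0.1, 1.2]
```

```bash
f(){ grep -E 'position|force|time'|tr '\n' ' ';echo; }
python3 -m creep '[[[0,0,-0.5,0],[0,0,-0.5,0],[0,0,-0.5,0]]]'|f
python3 -m creep '[[[0,0,-0.5,0],[0,0,-0.5,0],[0,0,-0.5,0]]]'|f
python3 -m creep '[[[0,0,-0.5,0],[0,0,-0.5,0],[0,0,-0.5,0]]]'|f
python3 -m creep '[[[0,0,25,0],[-6,60,25,0],[-11,119,25,0],[-17,178,25,0],[-23,238.5,25,0],[-23,238.5,10,0],[-23,238.5,3.5,0],[-23,238.5,3.5,0],[-23,238.5,3.5,0]]]'|f
python3 -m creep '[[[0,0,-0.5,0],[0,0,-0.5,0],[0,0,-0.5,0]]]'|f
python3 -m creep '[[[0,0,-0.5,0],[0,0,-0.5,0],[0,0,-0.5,0]]]'|f
python3 -m creep '[[[0,0,-0.5,0],[0,0,-0.5,0],[0,0,-0.5,0]]]'|f
python3 -m creep '[[[0,0,-0.5,0],[0,0,-0.5,0],[0,0,-0.5,0]]]'|f
python3 -m creep '[[[0,0,-0.5,0],[0,0,-0.5,0],[0,0,-0.5,0]]]'|f
python3 -m creep '[[[0,0,-0.5,0],[0,0,-0.5,0],[0,0,-0.5,0]]]'|f
```

```text
time_s: 25.52 position: [509.7, -130.6, 263.2] wrist_force: [-1.6, 0.8, 5.4] 
time_s: 25.9 position: [509.7, -130.6, 263.0] wrist_force: [-2.3, 0.6, 8.1] 
time_s: 26.28 position: [509.6, -130.6, 262.7] wrist_force: [-2.3, 1.6, 10.8] 
time_s: 27.4 position: [487.1, 106.7, 265.6] wrist_force: [-0.1, -0.2, 0.3] 
time_s: 27.78 position: [486.9, 107.9, 265.0] wrist_force: [-0.3, 0.3, -0.1] 
time_s: 28.15 position: [486.8, 108.0, 264.3] wrist_force: [-0.4, -0.1, -0.0] 
time_s: 28.52 position: [486.8, 108.0, 263.9] wrist_force: [0.8, 0.3, 0.2] 
time_s: 28.9 position: [486.8, 107.9, 263.4] wrist_force: [0.1, 0.2, 2.1] 
time_s: 29.28 position: [486.7, 107.9, 263.2] wrist_force: [-1.5, -0.2, 5.9] 
time_s: 29.65 position: [486.7, 107.9, 262.9] wrist_force: [-2.0, -0.1, 8.9]
```

Neither foot hangs now: both knobs are stiff, at about 0.7 mm for 9 N, and the tops are equal at about 97.6 mm. I touch the bench to check the height reference before fine-tuning.

```bash
f(){ grep -E 'position|force|time'|tr '\n' ' ';echo; }
python3 -m creep '[[[0,0,20,0],[0,55,20,0],[0,110,20,0],[0,110,-30,0],[0,110,-75,0],[0,110,-90,0],[0,110,-92,0],[0,110,-92,0],[0,110,-92,0]]]'|f
python3 -m creep '[[[0,0,-2,0],[0,0,-2,0],[0,0,-2,0]]]'|f
python3 -m creep '[[[0,0,-1,0],[0,0,-1,0],[0,0,-1,0]]]'|f
python3 -m creep '[[[0,0,-0.5,0],[0,0,-0.5,0],[0,0,-0.5,0]]]'|f
python3 -m creep '[[[0,0,-0.5,0],[0,0,-0.5,0],[0,0,-0.5,0]]]'|f
```

```text
time_s: 30.78 position: [487.3, 218.1, 171.7] wrist_force: [0.3, 0.3, 0.5] 
time_s: 31.15 position: [486.8, 218.0, 168.4] wrist_force: [0.6, -0.4, 0.0] 
time_s: 31.52 position: [486.8, 218.0, 167.3] wrist_force: [0.6, -0.0, -0.8] 
time_s: 31.9 position: [486.8, 217.9, 166.8] wrist_force: [-0.2, 0.7, 0.3] 
time_s: 32.28 position: [486.8, 218.0, 166.5] wrist_force: [-0.2, 0.2, 2.3]
```

The bench contact reads 166.5, so the knob tops are about 0.95 mm low (0.27°). The height history suggests the right foot carries less. I plan right +37° and then left +20°.

```bash
f(){ grep -E 'position|force|time|gap'|tr '\n' ' ';echo; }
python3 -m creep '[[[0,0,60,0],[0,0,120,5],[2,-30,133,15],[5,-75,133,25],[8,-120,133,35],[11,-165,133,45],[14,-210,133,55],[17,-255,133,65],[20,-300,133,75],[22,-330,133,85],[22.9,-348.6,133,90],[22.9,-348.6,133,90]]]' -1|f
python3 -m creep '[[[0,0,-25,0],[0,0,-50,0],[0,0,-62,0],[0,0,-63.5,0],[0,0,-63.5,0],[0,0,-63.5,0]]]'|f
python3 -m creep '[[[0,0,0,0],[0,0,0,0],[0,0,0,0],[0,0,0,0],[0,0,0,0]]]' 1|f
```

```text
time_s: 33.78 position: [509.4, -132.4, 299.2] wrist_force: [0.7, 0.6, -0.2] finger_gap: 1.005 
time_s: 34.52 position: [510.0, -130.6, 236.6] wrist_force: [-0.6, 0.1, 0.5] finger_gap: 1.002 
time_s: 35.15 position: [509.9, -130.9, 235.9] wrist_force: [1.2, -1.5, 0.1] finger_gap: 0.492
```

```bash
f(){ grep -E 'position|rot|force|time|gap'|tr '\n' ' ';echo; }
python3 -m creep '[[[0,0,0.2,-9],[0,0,0.4,-19],[0,0,0.6,-28],[0,0,0.7,-37],[0,0,0.7,-37],[0,0,0.7,-37]]]'|f
python3 -m creep '[[[0,0,0,0],[0,0,0,0],[0,0,0,0],[0,0,0,0],[0,0,0,0]]]' -1|f
python3 -m creep '[[[0,0,30,0],[0,0,62,0],[-6,60,62,0],[-11,119,62,0],[-17,178,62,0],[-23,238.5,62,0],[-23,238.5,62,0],[-23,238.5,30,0],[-23,238.5,0,0],[-23,238.5,0,0],[-23,238.5,0,0]]]'|f
python3 -m creep '[[[0,0,0,0],[0,0,0,0],[0,0,0,0],[0,0,0,0],[0,0,0,0]]]' 1|f
python3 -m creep '[[[0,0,0.2,-10],[0,0,0.4,-20],[0,0,0.5,-20],[0,0,0.5,-20]]]'|f
python3 -m creep '[[[0,0,0,0],[0,0,0,0],[0,0,0,0],[0,0,0,0],[0,0,0,0]]]' -1|f
python3 -m creep '[[[0,0,30,0],[0,0,60,0],[0,0,60,0],[0,0,60,0]]]'|f
```

```text
time_s: 35.9 position: [510.0, -130.7, 236.5] ee_rot: [[0.998, -0.071, 0.001], [-0.071, -0.998, -0.0], [0.001, 0.0, -1.0]] wrist_force: [2.6, -1.0, -2.6] finger_gap: 0.491 
time_s: 36.52 position: [509.7, -130.6, 236.6] ee_rot: [[0.997, -0.073, -0.0], [-0.073, -0.997, -0.0], [-0.0, 0.0, -1.0]] wrist_force: [0.7, 0.5, 0.1] finger_gap: 0.994 
time_s: 37.9 position: [487.0, 107.1, 237.2] ee_rot: [[0.997, -0.074, 0.001], [-0.074, -0.997, -0.0], [0.001, 0.0, -1.0]] wrist_force: [-0.0, -0.5, 0.4] finger_gap: 0.999 
time_s: 38.52 position: [486.7, 108.1, 236.6] ee_rot: [[0.997, -0.073, 0.0], [-0.073, -0.997, 0.0], [0.0, -0.0, -1.0]] wrist_force: [-0.2, 0.7, 1.0] finger_gap: 0.491 
time_s: 39.02 position: [486.9, 108.4, 237.0] ee_rot: [[0.914, -0.406, 0.0], [-0.406, -0.914, 0.001], [0.0, -0.001, -1.0]] wrist_force: [1.2, 2.9, -1.1] finger_gap: 0.492 
time_s: 39.65 position: [486.7, 107.8, 237.0] ee_rot: [[0.912, -0.41, -0.0], [-0.41, -0.912, -0.0], [0.0, 0.0, -1.0]] wrist_force: [-0.6, -0.5, 0.3] finger_gap: 0.999 
time_s: 40.15 position: [486.4, 108.0, 296.6] ee_rot: [[0.912, -0.409, -0.001], [-0.409, -0.912, -0.0], [-0.001, 0.0, -1.0]] wrist_force: [0.5, 0.2, -0.3] finger_gap: 1.002
```

```bash
f(){ grep -E 'position|force|time'|tr '\n' ' ';echo; }
python3 -m creep '[[[0,0,0,0],[0,0,-15,0],[0,0,-25,0],[0,0,-31,0],[0,0,-31,0],[0,0,-31,0],[0,0,-31,0]]]' 1|f
python3 -m creep '[[[0,0,-0.5,0],[0,0,-0.5,0],[0,0,-0.5,0]]]'|f
python3 -m creep '[[[0,0,-0.5,0],[0,0,-0.5,0],[0,0,-0.5,0]]]'|f
python3 -m creep '[[[0,0,-0.5,0],[0,0,-0.5,0],[0,0,-0.5,0]]]'|f
python3 -m creep '[[[0,0,-0.5,0],[0,0,-0.5,0],[0,0,-0.5,0]]]'|f
python3 -m creep '[[[0,0,-0.5,0],[0,0,-0.5,0],[0,0,-0.5,0]]]'|f
python3 -m creep '[[[0,0,-0.5,0],[0,0,-0.5,0],[0,0,-0.5,0]]]'|f
python3 -m creep '[[[0,0,20,0],[6,-60,20,0],[11,-119,20,0],[17,-178,20,0],[23,-238.5,20,0],[23,-238.5,10,0],[23,-238.5,4,0],[23,-238.5,4,0],[23,-238.5,4,0]]]'|f
python3 -m creep '[[[0,0,-1,0],[0,0,-1,0],[0,0,-1,0]]]'|f
python3 -m creep '[[[0,0,-0.5,0],[0,0,-0.5,0],[0,0,-0.5,0]]]'|f
python3 -m creep '[[[0,0,-0.5,0],[0,0,-0.5,0],[0,0,-0.5,0]]]'|f
python3 -m creep '[[[0,0,-0.5,0],[0,0,-0.5,0],[0,0,-0.5,0]]]'|f
python3 -m creep '[[[0,0,-0.5,0],[0,0,-0.5,0],[0,0,-0.5,0]]]'|f
python3 -m creep '[[[0,0,-0.5,0],[0,0,-0.5,0],[0,0,-0.5,0]]]'|f
```

```text
time_s: 41.02 position: [486.8, 107.9, 266.4] wrist_force: [0.7, -0.3, -0.9] 
time_s: 41.4 position: [486.7, 107.9, 265.6] wrist_force: [-0.2, 0.2, 0.3] 
time_s: 41.78 position: [486.7, 107.8, 265.0] wrist_force: [-0.8, 0.3, -0.0] 
time_s: 42.15 position: [486.7, 107.9, 264.5] wrist_force: [-0.2, -0.6, -0.1] 
time_s: 42.52 position: [486.7, 107.9, 264.2] wrist_force: [-1.4, 0.7, 3.2] 
time_s: 42.9 position: [486.6, 107.8, 263.9] wrist_force: [-1.0, -0.0, 6.5] 
time_s: 43.28 position: [486.5, 107.8, 263.7] wrist_force: [-2.5, 0.2, 10.7] 
time_s: 44.4 position: [509.9, -129.1, 267.0] wrist_force: [1.1, 0.2, 0.3] 
time_s: 44.78 position: [509.8, -130.5, 266.2] wrist_force: [0.1, -0.5, 0.1] 
time_s: 45.15 position: [509.7, -130.7, 265.5] wrist_force: [0.0, 0.2, -0.7] 
time_s: 45.52 position: [509.7, -130.6, 265.0] wrist_force: [0.2, 0.4, 0.8] 
time_s: 45.9 position: [509.7, -130.7, 264.5] wrist_force: [-1.0, 0.4, 0.1] 
time_s: 46.28 position: [509.7, -130.7, 264.2] wrist_force: [-0.3, 0.9, 3.3] 
time_s: 46.65 position: [509.6, -130.7, 264.0] wrist_force: [-1.2, 0.1, 6.5]
```

Tops are now equal, at about 264.45 − 166.5 = 97.9 mm (target 98), and both sides are stiff at about 0.5 mm for 9 N. I retreat, check and hand in.

```bash
python3 -m creep '[[[0,0,40,0],[0,0,100,0],[-30,0,150,0],[-60,0,150,0],[-60,0,150,0]]]'
python3 - <<'E'
from h import *
a=cv2.imread("pics/top0.png");b=get_image("top")[:,:,::-1]
cv2.imwrite("pics/cmp.png",np.hstack([cv2.resize(i[130:320,250:400],None,fx=2.6,fy=2.6) for i in(a,b)]))
E
```

```text
time_s: 47.28
position: [447.9, -130.7, 414.0]
ee_rot: [[0.912, -0.411, -0.001], [-0.411, -0.912, 0.0], [-0.001, 0.0, -1.0]]
wrist_force: [-0.2, -0.3, -0.2]
finger_gap: 0.002
```

View pics/cmp.png

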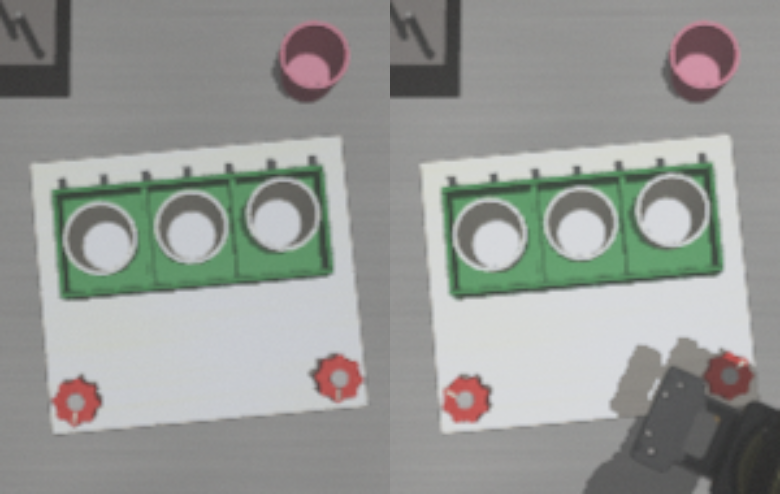

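The before and after views show the stand, rack and cups unmoved within a pixel or two (left knob at (76,401) before and (466,399) after, right knob (339,377) and (728,376)). The arm is clear of everything.

```bash
python3 -c "from workcell import *;print(sign_off())"
```

```text
the job is handed in; nothing more can be done
None
```

The stand is level and no longer rocks, as far as my checks show, and I handed the job in at about 47 s of the 72 s allowed.

- **What I did:** Pushing on the knobs showed the right front foot hanging (gap about 1.4 mm) and the left one loaded. I turned the left knob clockwise by 90° and then 20°, and the right knob by 184° and then 37°.
- **Level:** In the last check both knob tops were at the same height, about 97.9 mm above a bench touch near the stand, against 98 mm for level.
- **Rocking:** Both knobs were stiff, giving about 0.5–0.8 mm at 9 N (the last right push stopped at 6.5 N), so neither foot hangs.
- **Surroundings:** The before and after top views show the stand, rack, cups and pink cup unmoved within a pixel or two. I compared only that part of the bench. The gripper is clear of everything.
- **Where checks disagreed:** The load share between the front feet was inferred, not measured. The knob-height history suggests the right foot carries about 5 N and the left about 9 N. The gap estimate suggests about 10 N right and 6 N left. Both say each foot carries weight, but an even share is not confirmed.

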